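Open the plate incubator and hold its cover up

ROBOT

A 6-joint arm with a two-finger parallel gripper is mounted at the origin on the work surface. World frame = base frame: x ahead of the robot, y to its left, z up, the work surface at z = 0. Lengths are in m, angles in rad, forces in N, time in s.
With the tool pointing down it reaches from about 0.425 to 0.95 m from the base axis. Payload 3.5 kg.
Tool frame: the origin (TCP) lies midway between the tips of the shut fingers; the grasp point (between the pads) lies robot.grip_point_offset behind it (robot.grip_point_offset is the distance from the TCP to the grasp point, in m); z points along the fingers, y is the line along which they close (so a half turn about z gives the same grasp; the last joint's range is limited). The gripper opens to 85 mm and grips with 20 to 120 N. Pads are 22 mm wide; open, the fingers measure 114 mm over their backs; the gripper's body (76 mm by 85 mm) begins 54 mm behind the grasp point. The pads swing forward as they close: fully open they stand 13 mm farther back than shut.
Start: joints at [1.126, 0.286, 1.577, -0, 1.279, -0.15], TCP at [0.196, 0.646, 0.231] pointing down, gripper open.
Joint ranges: [-2.77, 2.77], [-0.9, 2.22], [0.21, 2.48], [-1.53, 4.67], [0.24, 2.81], [-2.84, 2.84]. Speed limits (rad/s): [2.79, 2.79, 3.14, 3.14, 3.14, 3.14].

INTERFACE

Orientations are given as a unit quaternion [x, y, z, w].
In Python, from plant import robot gives the robot as it stands.
- The arm moves only by the tool send_rows, never from a script. Its argument "targets" is a list of rows, each a list of 3 entries, a list of its own where there are three numbers: the shift along the tool's x, y, z in mm, then the turn, a rotation vector about the tool's x, y, z in degrees, then the finger opening in mm, from 0 to 85.4. A call has 1 to 10 rows; each row shifts and turns the commanded pose from where the row before left it, along the tool's axes as they then stand; what a row does not reach is not made up. A row lasts 1/8 s, in which the tool goes at most 62.5 mm and 10.7 degrees, less where a joint would pass 70% of its speed; a pose out of reach is approached as far as the arm can. A call with a gripper value outside its range is refused whole. The fingers move at their own pace and stop on an object; "grip_force" is the grip in N (left out, the last holds). Time passes only in rows, so rows that do not move let the fingers close. It gives the time, the measured TCP pose, the force, the opening and the grip force at its end, in the units of the state.
- robot.read_state(): the state, without advancing time (a new reading comes with each control period).
- robot.read_camera(name): name is "scene" or "top" or "wrist"; returns a dict with "img" (480x640x3 uint8, red, green, blue), "z_map" (480x640 float32, m along the optical axis (not along the pixel's ray), 0 where there is no reading), "mtx" (3x3 intrinsics, pixels), "T" (4x4, takes a point from camera to world coordinates); the wrist camera has in their place "T_tool_cam" (4x4, takes a point from camera to tool coordinates, whose origin is the TCP and whose axes are the flange's). Camera axes: x right, y down, z forward; pixel columns grow to the right and rows downward; lengths in m; the calibration is good to about 2 mm. A picture is of the moment at which its call begins: read the wrist's pose just before it.
- robot.close_job(): hands the job in; it is judged then, once.
The state is a dict: "time": time; "joints": joint angles; "joint_velocities": joint speeds; "effort": joint torques, N m; "eef_pos": TCP position; "tool_rot": TCP orientation; "contact_force": force on the tool from outside, world axes, zero at the start; "moment": the same for the moment, N m; "finger_gap": finger opening in m; "gripper_force": force on a finger pad.
Only numpy, scipy, OpenCV 4.12 (cv2) and the standard library are available. Lean on these libraries where they do the work, as an engineer would, in place of code of your own. Each camera call takes 0.05 s, during which the arm holds its last target. There are 200 camera calls.

TASK

A colleague needs both hands to lift a well plate out of the bench incubator. Before touching the sliding catch, give the cover a light tug up by its bar handle to learn whether the catch has it; if it is caught, let it down, slide the catch fully across to its other end and try again. Raise the cover to lean back about 40 degrees and hold it there steadily: it falls shut by itself, so finish while still holding it, with the things around the incubator left where they stand.

Things in the scene. Friction and masses are not known exactly. Their poses are not given: they have to be found in the camera images.
- incubator: Grey bench incubator, immovable, 310 (x) by 240 (y) mm, 168 mm tall at two hinge pillars at its back. Origin on the bench under the middle of the cover; x points to the back, y to the left as the robot sees it from the front, z up. The front ledge (x -170 to -118 mm) is 90 mm high; behind it lies the shut white cover (x -112 to +110 mm), its flat top 118 mm above the bench.
- cover (a joint): Angle of the cover in rad: 0 shut, growing as its front edge rises and it leans back on the hinge; stop at 1.4. It swings freely, falls shut by its own weight when let go, and takes about 2.5 N up at the handle to lift. If the catch has it, the handle rises only about 5 mm (0.023 rad) and then stops dead; if not, it just goes on rising.
- handle (a point): Middle of the black bar handle on the cover's top near its front edge: a smooth round bar, which can turn within a light grip, 12 mm thick and about 98 mm clear between its legs, lying along the incubator's y, its axis 40 mm above the cover's top. This point moves with the cover: shut, it is at x -80 mm, y 0, z 158 mm of the incubator. Axes turn with the cover (z square to its top).
- hinge (a point): A point on the hinge axis, above the middle of the cover's back edge: x +110 mm, y 0, z 156 mm of the incubator, between two raised pillars at the back. The axis runs along the incubator's y; the handle bar is 190 mm from it and almost level with it when shut, so the handle first moves straight up and then curves back towards the hinge.
- catch_grip (a point): A point in the black thumb piece of the sliding catch, which stands up from the front ledge: 14 mm (x) by 18 mm (y) and 32 mm tall; its top is 34 mm above the ledge, this point 8 mm below its top and 116 mm above the bench, at x -150 mm of the incubator. It slides only along the incubator's y.
- catch (a joint): Travel of the catch in m: 0 at its right-hand end (incubator -y), where it starts, to 0.028 at its left-hand end (+y). It stays where left and takes 2 to 3 N to slide. Its bolt is hidden and fitted either way round: some covers are caught at the starting end and free at the other, some free at the starting end and caught at the other (rarely: at neither). Only a tug tells. Slide it with the cover shut.
- tip_box: Bystander: loose white pipette tip box, 118 by 82 mm, 66 mm tall, origin under its middle; leave alone.
- buffer_bottle: Bystander: loose glass bottle, 60 mm across, 120 mm tall, origin under its middle; leave alone.
- tube_rack: Bystander: loose clear tube rack, 100 by 60 mm, 47 mm tall, origin under its middle; leave alone.

How it is judged:
By the outcome, as a careful person would: the job done as asked, in the order asked, and still so for the second after the job is handed in, while the arm keeps its last pose, push and grip.
It also fails if it takes over 64 s, if anything falls off the work surface, if the arm or the gripper's body presses on something with over 40 N, if the wrist force passes 120 N, or if a joint passes its speed limit or range.

## Working session

There is one attempt and no reset: what is moved stays moved. The work goes in short steps, Python scripts to look and compute and a tool call to move; the robot and the scene stay as the last step left them, time stands still between calls to the robot, and variables do not carry over. Pictures are saved under pics/ and viewed, at most 10 in all, crops included, and the job is handed in when it is done.

Besides the shell and the picture viewer there is one more tool, called after ">>>" as name(argument=value, ...) on one line, values as JSON. send_rows: Moves the arm, as the interface text tells. Its arguments: {"type":"object","properties":{"targets":{"type":"array","items":{"type":"array"}},"grip_force":{"type":"number"}},"required":["targets"]}

```bash
mkdir -p pics
python3 - <<'E'
from plant import robot
import cv2,numpy as np
s=robot.read_state();print({k:np.round(v,3) for k,v in s.items()}, robot.grip_point_offset)
for n in("top","scene"):
    c=robot.read_camera(n);np.savez(f"{n}.npz",**{k:v for k,v in c.items() if v is not None})
    cv2.imwrite(f"pics/{n}.png",c["img"][...,::-1]);print(n,c["T"].round(3).tolist(),c["mtx"].tolist())
E
```

```text
{'time': np.float64(0.0), 'joints': array([ 1.126,  0.287,  1.578,  0.   ,  1.279, -0.15 ]), 'joint_velocities': array([-0.001, -0.001, -0.002,  0.001, -0.002, -0.   ]), 'effort': array([ 1.0000e-03, -4.0598e+01, -2.9263e+01, -0.0000e+00,  6.0000e-03,
        0.0000e+00]), 'eef_pos': array([0.196, 0.645, 0.23 ]), 'tool_rot': array([ 0.147,  0.989, -0.001, -0.   ]), 'contact_force': array([ 0.575,  0.143, -0.3  ]), 'moment': array([-0.009, -0.013,  0.027]), 'gripper_force': np.float64(0.0), 'finger_gap': np.float64(0.086)} 0.0187
top [[-0.005, -0.992, 0.123, 0.527], [-0.999, 0.01, 0.042, 0.007], [-0.043, -0.123, -0.991, 0.921], [0.0, 0.0, 0.0, 1.0]] [[469.98792400374316, 0.0, 325.23497148988207], [0.0, 469.98792400374316, 244.53815533669245], [0.0, 0.0, 1.0]]
scene [[-0.661, 0.505, -0.555, 1.198], [0.75, 0.444, -0.49, 0.504], [-0.001, -0.74, -0.673, 0.784], [0.0, 0.0, 0.0, 1.0]] [[462.07413553802934, 0.0, 321.8324560786243], [0.0, 462.07413553802934, 235.36046482692458], [0.0, 0.0, 1.0]]
```

View pics/top.png

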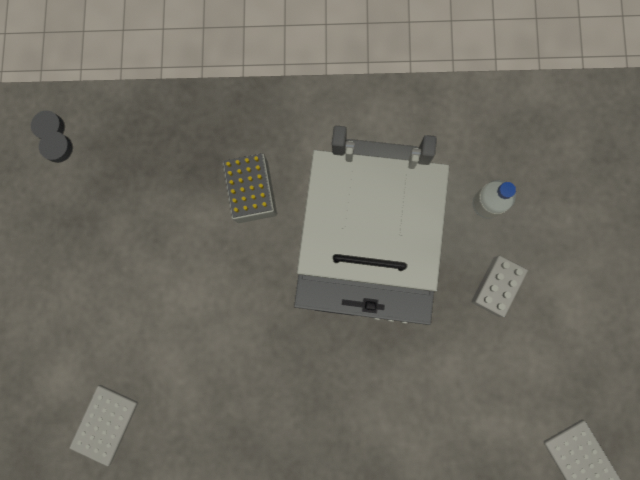

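View pics/scene.png

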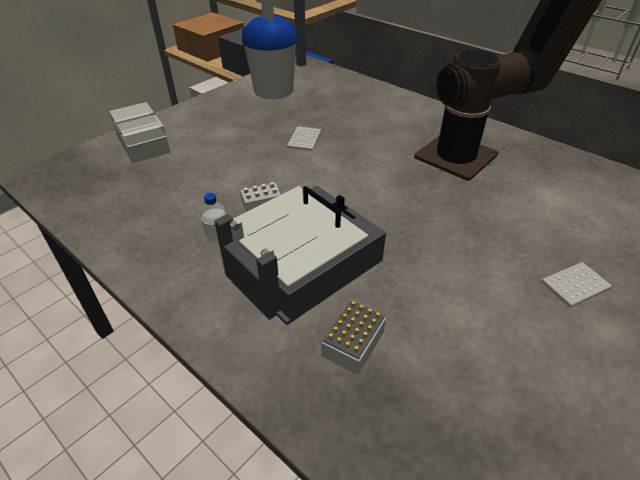

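The top view shows the incubator around (370,230). The handle bar runs from (337,259) to (402,266), the catch is at (370,305), and the cover corners are (314,152), (448,164), (436,290) and (299,277). I'll fit its pose from depth.

```bash
python3 - <<'E'
import numpy as np,cv2
c=np.load("top.npz");z=c["z_map"];K=c["mtx"];T=c["T"]
v,u=np.mgrid[:480,:640]
P=np.stack([(u-K[0,2])/K[0,0]*z,(v-K[1,2])/K[1,1]*z,z],-1)@T[:3,:3].T+T[:3,3]
roi=(u>285)&(u<460)&(v>120)&(v<335)&(z>0)
def show(n,m):
    p=P[m];print(n,m.sum(),p.mean(0).round(4),"z",np.percentile(p[:,2],[5,50,95]).round(4));return p
g=c["img"].mean(-1)
p=show("cover",roi&(g>140)&(abs(P[...,2]-.118)<.006))
r=cv2.minAreaRect(p[:,:2].astype(np.float32));print(r)
p=show("handle",roi&(g<60)&(v>245)&(v<275)&(P[...,2]>.145))
r=cv2.minAreaRect(p[:,:2].astype(np.float32));print(r)
show("catch",roi&(v>292)&(v<318)&(P[...,2]>.112))
def ray(px,h):
    d=T[:3,:3]@np.linalg.inv(K)@[*px,1];return (T[:3,3]+d*(h-T[2,3])/d[2]).round(4)
for q in [(314,152),(448,164),(436,290),(299,277)]:print("corner",ray(q,.118))
for q in [(337,258),(402,266)]:print("hend",ray(q,.164))
print("catch",ray((370,304.5),.124))
for l,m in [("box",(u>215)&(u<280)&(v>145)&(v<225)),("rack",(u>470)&(u<530)&(v>250)&(v<320)),("bottle",(u>470)&(u<520)&(v>170)&(v<220))]:
    p=show(l,m&(P[...,2]>.03));print(cv2.minAreaRect(p[:,:2].astype(np.float32)))
E
python3 - <<'E'
import cv2
i=cv2.imread("pics/top.png")[230:330,285:445]
cv2.imwrite("pics/crop.png",cv2.resize(i,None,fx=5,fy=5,interpolation=2))
E
```

```text
cover 16215 [ 0.6713 -0.043   0.1182] z [0.1159 0.1182 0.1206]
((0.671925961971283, -0.04206909239292145), (0.23691537976264954, 0.21889376640319824), 82.51207733154297)
handle 448 [ 0.5936 -0.0313  0.1633] z [0.1605 0.1635 0.1656]
((0.5935544967651367, -0.031197160482406616), (0.1170274168252945, 0.010575071908533573), 82.53473663330078)
catch 87 [ 0.5232 -0.035   0.1236] z [0.1206 0.1239 0.1264]
corner [0.7923 0.0601 0.118 ]
corner [ 0.7663 -0.1735  0.118 ]
corner [ 0.5482 -0.1456  0.118 ]
corner [0.5717 0.0862 0.118 ]
hend [0.5994 0.0201 0.164 ]
hend [ 0.5856 -0.0841  0.164 ]
catch [ 0.5244 -0.034   0.124 ]
box 2683 [0.7456 0.1876 0.0609] z [0.0457 0.0541 0.0665]
((0.6541735529899597, 0.13938067853450775), (0.3493257164955139, 0.11143718659877777), 28.552011489868164)
rack 1791 [ 0.5571 -0.2779  0.0446] z [0.0325 0.0356 0.0481]
((0.5245225429534912, -0.17110580205917358), (0.10712280124425888, 0.339680939912796), 16.58282470703125)
bottle 1134 [ 0.7118 -0.2614  0.0897] z [0.0401 0.0843 0.1208]
((0.6197695136070251, -0.15163959562778473), (0.0599740594625473, 0.3621539771556854), 39.624755859375)
```

View pics/crop.png

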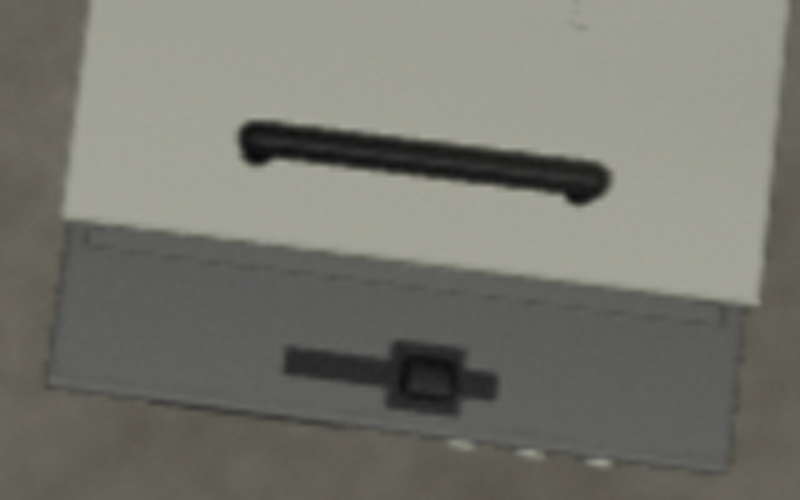

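The crop confirms it: the handle mid is at about (0.593,-0.0315), yaw is about -7.5°, and the heights match. The catch thumb piece is at crop (430,376), giving y≈-12 mm in the incubator frame, which is its right-hand end. Next I turn the tool so the fingers close along the incubator's x, then travel.

>>> send_rows(targets=[[[0, 0, 0], [0, 0, 10], 60], [[0, 0, 0], [0, 0, 10], 60], [[0, 0, 0], [0, 0, 10], 60], [[0, 0, 0], [0, 0, 10], 60], [[0, 0, 0], [0, 0, 10], 60], [[0, 0, 0], [0, 0, 10], 60], [[0, 0, 0], [0, 0, 10], 60], [[0, 0, 0], [0, 0, 10.6], 60], [[0, 0, 0], [0, 0, 0], 60]], grip_force=20)

```text
time: 1.23
eef_pos: [0.1959, 0.6456, 0.2306]
tool_rot: [0.751, 0.66, -0.001, 0.0]
contact_force: [0.0, 0.4, 1.1]
finger_gap: 0.0603
gripper_force: 0.0
```

>>> send_rows(targets=[[[-38.7, 30.1, 0], [0, 0, 0], 60], [[-38.7, 30.1, 0], [0, 0, 0], 60], [[-38.7, 30.1, 0], [0, 0, 0], 60], [[-38.7, 30.1, 0], [0, 0, 0], 60], [[-38.7, 30.1, 0], [0, 0, 0], 60], [[-38.7, 30.1, 0], [0, 0, 0], 60], [[-38.7, 30.1, 0], [0, 0, 0], 60], [[-38.7, 30.1, 0], [0, 0, 0], 60]])

```text
time: 2.22
eef_pos: [0.3949, 0.3061, 0.2313]
tool_rot: [0.751, 0.661, 0.0, 0.0]
contact_force: [0.8, 0.9, -0.1]
finger_gap: 0.0599
gripper_force: 0.0
```

>>> send_rows(targets=[[[-38.7, 30.1, 0], [0, 0, 0], 60], [[-38.7, 30.1, 0], [0, 0, 0], 60], [[-38.7, 30.1, 0], [0, 0, 0], 60], [[-38.7, 30.1, 0], [0, 0, 0], 60], [[-38.7, 30.1, 0], [0, 0, 0], 60], [[-38.7, 30.1, 0], [0, 0, 0], 60], [[-38.7, 30.1, 0], [0, 0, 0], 60], [[-38.7, 30.1, 0], [0, 0, 0], 60], [[0, 0, 0], [0, 0, 0], 60], [[0, 0, 0], [0, 0, 0], 60]])

```text
time: 3.48
eef_pos: [0.5924, -0.0305, 0.2308]
tool_rot: [0.751, 0.66, -0.0, -0.001]
contact_force: [-0.8, -0.7, -0.1]
finger_gap: 0.0596
gripper_force: 0.0
```

```bash
cat > w.py <<'E'
from plant import robot
import cv2,numpy as np,sys
from scipy.spatial.transform import Rotation as R
s=robot.read_state();c=robot.read_camera("wrist");z=c["z_map"];K=c["mtx"];v,u=np.mgrid[:480,:640]
Pt=np.stack([(u-K[0,2])/K[0,0]*z,(v-K[1,2])/K[1,1]*z,z],-1)@c["T_tool_cam"][:3,:3].T+c["T_tool_cam"][:3,3]
P=Pt@R.from_quat(s["tool_rot"]).as_matrix().T+s["eef_pos"]
np.savez("w.npz",P=P,Pt=Pt,z=z,img=c["img"])
cv2.imwrite(sys.argv[1],c["img"][...,::-1])
X=np.array([.991,-.131]);Y=np.array([.131,.991]);q=P[...,:2]-[.672,-.042]
a,b,h=q@X,q@Y,P[...,2];ok=z>0
for n,m in [("handle",(abs(a+.08)<.03)&(abs(b)<.045)&(abs(h-.16)<.008)),("catch",(abs(a+.15)<.02)&(abs(b)<.04)&(abs(h-.122)<.008)),("cover",(abs(a)<.05)&(abs(h-.118)<.008))]:
    m&=ok
    if m.any():print(n,m.sum(),"inc a",np.percentile(a[m],[3,50,97]).round(4),"b",np.percentile(b[m],[3,50,97]).round(4),"h",np.median(h[m]).round(4),"tool",np.median(Pt[m],0).round(4), "slope",np.polyfit(b[m],a[m],1)[0].round(3))
E
python3 w.py pics/w1.png
```

```text
handle 2416 inc a [-0.0831 -0.0775 -0.072 ] b [-0.0417  0.0041  0.0427] h 0.1629 tool [0.0032 0.003  0.0679] slope 0.0
catch 465 inc a [-0.1532 -0.1461 -0.1405] b [-0.0215 -0.0126 -0.0057] h 0.1232 tool [-0.0134 -0.0657  0.1077] slope -0.019
cover 36742 inc a [-0.0473  0.0001  0.0473] b [-0.0969  0.0322  0.1126] h 0.1179 tool [0.0311 0.0807 0.1128] slope 0.009
```

View pics/w1.png

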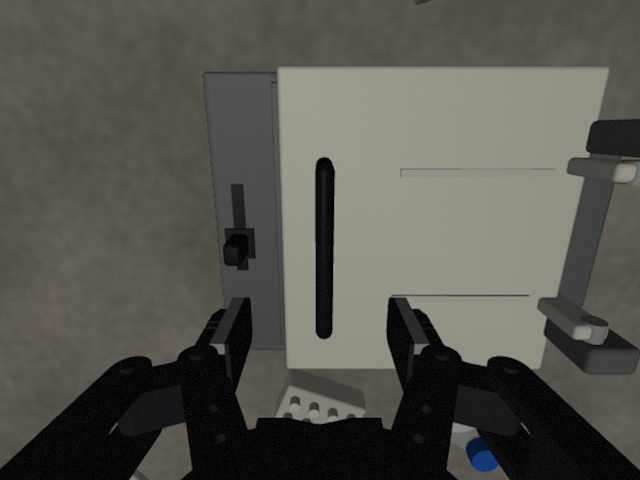

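The wrist view shows the bar aligned with the pads, from (324,160) to (324,335), and about 2-3 mm back of the tool centre. The catch is at (238,247). Descend, then close lightly.

>>> send_rows(targets=[[[0, 2, 20], [0, 0, 0], 50], [[0, 0, 20], [0, 0, 0], 50], [[0, 0, 20], [0, 0, 0], 50], [[0, 0, 20], [0, 0, 0], 50], [[0, 0, 12], [0, 0, 0], 50], [[0, 0, 0], [0, 0, 0], 50]])

```text
time: 4.28
eef_pos: [0.5941, -0.031, 0.1378]
tool_rot: [0.752, 0.659, -0.001, -0.001]
contact_force: [-0.9, -0.6, -0.5]
finger_gap: 0.0503
gripper_force: 0.0
```

>>> send_rows(targets=[[[0, 0, 0], [0, 0, 0], 24], [[0, 0, 0], [0, 0, 0], 18], [[0, 0, 0], [0, 0, 0], 8], [[0, 0, 0], [0, 0, 0], 8], [[0, 0, 0], [0, 0, 0], 8], [[0, 0, 0], [0, 0, 0], 8], [[0, 0, 0], [0, 0, 0], 8]], grip_force=20)

```text
time: 5.15
eef_pos: [0.5956, -0.0313, 0.1404]
tool_rot: [0.752, 0.659, 0.001, 0.001]
contact_force: [0.1, -0.6, 5.6]
finger_gap: 0.0114
gripper_force: 20.2
```

>>> send_rows(targets=[[[0, 0, -2], [0, 0, 0], 8], [[0, 0, -2], [0, 0, 0], 8], [[0, 0, -1], [0, 0, 0], 8], [[0, 0, 0], [0, 0, 0], 8]])

```text
time: 5.65
eef_pos: [0.5956, -0.0313, 0.1432]
tool_rot: [0.752, 0.659, 0.001, 0.001]
contact_force: [5.5, -0.7, -3.2]
finger_gap: 0.0115
gripper_force: 19.6
```

>>> send_rows(targets=[[[0, 0, -2], [0, 0, 0], 8], [[0, 0, -1], [0, 0, 0], 8], [[0, 0, 0], [0, 0, 0], 8], [[0, 0, 0], [0, 0, 0], 8]])

```text
time: 6.15
eef_pos: [0.5956, -0.0312, 0.145]
tool_rot: [0.752, 0.659, 0.001, 0.001]
contact_force: [8.5, -1.3, -7.6]
finger_gap: 0.011
gripper_force: 19.6
```

>>> send_rows(targets=[[[0, 0, -2], [0, 0, 0], 8], [[0, 0, 0], [0, 0, 0], 8], [[0, 0, 0], [0, 0, 0], 8]])

```text
time: 6.52
eef_pos: [0.5956, -0.0312, 0.1455]
tool_rot: [0.752, 0.659, 0.001, 0.001]
contact_force: [13.1, -1.3, -13.1]
finger_gap: 0.011
gripper_force: 19.7
```

>>> send_rows(targets=[[[0, 0, -2], [0, 0, 0], 8], [[0, 0, 0], [0, 0, 0], 8], [[0, 0, 0], [0, 0, 0], 8]])

```text
time: 6.9
eef_pos: [0.5955, -0.0312, 0.1459]
tool_rot: [0.752, 0.659, 0.001, 0.001]
contact_force: [14.8, -2.0, -18.5]
finger_gap: 0.0109
gripper_force: 19.7
```

It's caught: the handle stopped after about 5 mm while the force rose to 18 N. Let it down, release and retreat above.

>>> send_rows(targets=[[[0, 0, 4], [0, 0, 0], 8], [[0, 0, 3], [0, 0, 0], 8], [[0, 0, 3], [0, 0, 0], 8], [[0, 0, 2], [0, 0, 0], 8], [[0, 0, 0], [0, 0, 0], 8], [[0, 0, 0], [0, 0, 0], 50], [[0, 0, 0], [0, 0, 0], 50], [[0, 0, 0], [0, 0, 0], 50], [[0, 0, 0], [0, 0, 0], 50]])

```text
time: 8.02
eef_pos: [0.5944, -0.031, 0.1389]
tool_rot: [0.752, 0.659, -0.0, -0.0]
contact_force: [-0.0, -0.4, -0.1]
finger_gap: 0.05
gripper_force: 0.0
```

>>> send_rows(targets=[[[0, 0, -15], [0, 0, 0], 50], [[0, 0, -20], [0, 0, 0], 50], [[0, 0, -20], [0, 0, 0], 50], [[0, 0, -20], [0, 0, 0], 50], [[0, 0, 0], [0, 0, 0], 50]])

```text
time: 8.65
eef_pos: [0.5963, -0.0314, 0.2178]
tool_rot: [0.752, 0.659, 0.002, 0.002]
contact_force: [-0.1, -0.8, 0.3]
finger_gap: 0.05
gripper_force: 0.0
```

```bash
python3 w.py pics/w2.png
```

```text
handle 2694 inc a [-0.0831 -0.0773 -0.072 ] b [-0.0417  0.0042  0.0426] h 0.1629 tool [ 0.0036 -0.0013  0.0548] slope -0.003
catch 525 inc a [-0.1533 -0.1461 -0.1404] b [-0.0221 -0.0127 -0.0056] h 0.1231 tool [-0.0133 -0.0703  0.0943] slope -0.022
cover 39582 inc a [-0.0473  0.0013  0.0471] b [-0.0925  0.0348  0.113 ] h 0.1179 tool [0.0342 0.0772 0.1003] slope 0.001
```

The cover is shut and the catch is unchanged. I'll push the catch left with shut fingers from its right side.

>>> send_rows(targets=[[[-12, -18, 0], [0, 0, 0], 0], [[-12, -18, 0], [0, 0, 0], 0], [[-12, -18, 0], [0, 0, 0], 0], [[-10, -16, 0], [0, 0, 0], 0], [[0, 0, 25], [0, 0, 0], 0], [[0, 0, 25], [0, 0, 0], 0], [[0, 0, 25], [0, 0, 0], 0], [[0, 0, 0], [0, 0, 0], 0]])

```text
time: 9.7
eef_pos: [0.5172, -0.067, 0.1366]
tool_rot: [0.752, 0.659, -0.002, -0.003]
contact_force: [-0.6, 0.4, -0.1]
finger_gap: -0.0002
gripper_force: 0.0
```

```bash
python3 w.py pics/w3.png
```

```text
handle 10098 inc a [-0.0836 -0.0803 -0.0737] b [-0.0411  0.0077  0.0431] h 0.1627 tool [ 0.0528  0.0697 -0.0265] slope -0.0
catch 1125 inc a [-0.1536 -0.1475 -0.141 ] b [-0.0221 -0.0129 -0.0057] h 0.1234 tool [0.0322 0.0027 0.0132] slope -0.001
cover 38741 inc a [-0.0439 -0.0231  0.0167] b [-0.1143 -0.0226  0.0744] h 0.1178 tool [0.0224 0.1272 0.018 ] slope -0.142
```

View pics/w3.png

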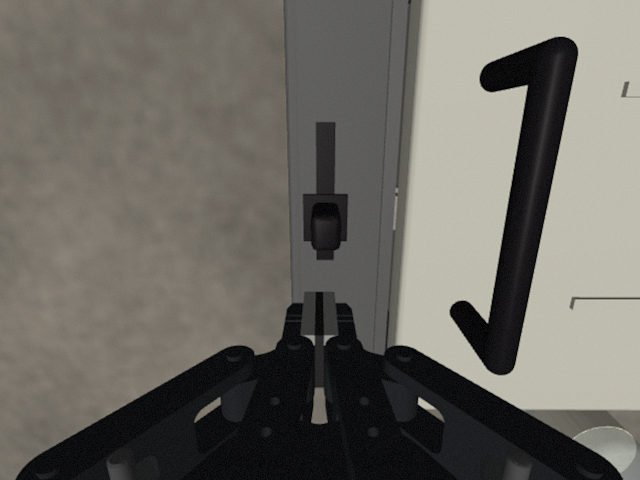

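Run:
```python
import numpy as np
d=np.load("w.npz");Pt=d["Pt"]
for v in range(350,480,15):
  m=(d["img"][v].mean(-1)<70)&(abs(Pt[v,:,1])<.06)&(Pt[v,:,2]<.02)&(np.arange(640)<640)
  p=Pt[v][m];
  if len(p):print(v,p[p[:,1].argmin()].round(3),p[p[:,1].argmax()].round(3))
```

```text
350 [ 0.01  -0.031 -0.047] [-0.036  0.052  0.018]
365 [ 0.011 -0.036 -0.055] [ 0.01   0.036 -0.055]
380 [ 0.01  -0.042 -0.061] [ 0.01   0.042 -0.061]
395 [ 0.01  -0.046 -0.067] [ 0.01   0.046 -0.067]
410 [ 0.009 -0.051 -0.071] [ 0.009  0.051 -0.071]
425 [ 0.009 -0.055 -0.076] [ 0.01   0.054 -0.077]
440 [ 0.01  -0.058 -0.08 ] [ 0.01   0.058 -0.081]
455 [ 0.011 -0.06  -0.085] [ 0.011  0.059 -0.085]
470 [ 0.011 -0.06  -0.089] [ 0.011  0.059 -0.089]
```

The fingers at (320,300) line up with the catch at (325,225), and the linkage clears the handle by about 15 mm. Descend and push.

>>> send_rows(targets=[[[0, 2, 18], [0, 0, 0], 0], [[0, 0, 18], [0, 0, 0], 0], [[0, 0, 0], [0, 0, 0], 0], [[5, 0, 0], [0, 0, 0], 0], [[5, 0, 0], [0, 0, 0], 0], [[5, 0, 0], [0, 0, 0], 0], [[4, 0, 0], [0, 0, 0], 0], [[4, 0, 0], [0, 0, 0], 0], [[0, 0, 0], [0, 0, 0], 0]])

```text
time: 10.88
eef_pos: [0.5246, -0.0446, 0.1035]
tool_rot: [0.752, 0.659, 0.0, 0.0]
contact_force: [0.3, -0.4, 0.3]
finger_gap: 0.0001
gripper_force: 0.2
```

>>> send_rows(targets=[[[4, 0, 0], [0, 0, 0], 0], [[4, 0, 0], [0, 0, 0], 0], [[4, 0, 0], [0, 0, 0], 0], [[4, 0, 0], [0, 0, 0], 0], [[2, 0, 0], [0, 0, 0], 0], [[2, 0, 0], [0, 0, 0], 0], [[0, 0, 0], [0, 0, 0], 0], [[0, 0, 0], [0, 0, 0], 0]])

```text
time: 11.88
eef_pos: [0.5266, -0.0291, 0.1035]
tool_rot: [0.751, 0.66, -0.004, 0.003]
contact_force: [-4.3, -15.4, 2.3]
finger_gap: -0.0002
gripper_force: 7.6
```

```bash
python3 w.py pics/w4.png
```

```text
handle 10032 inc a [-0.1076 -0.0811 -0.0743] b [-0.0105  0.0188  0.0436] h 0.1625 tool [ 0.0244  0.0647 -0.0593] slope 0.094
catch 2735 inc a [-0.1579 -0.147  -0.134 ] b [-0.0015  0.0077  0.0206] h 0.1233 tool [ 0.0139 -0.0012 -0.02  ] slope -0.083
cover 20280 inc a [-0.0489 -0.0281  0.0026] b [-0.0788  0.0016  0.099 ] h 0.1178 tool [ 0.0073  0.1177 -0.0144] slope -0.224
```

View pics/w4.png

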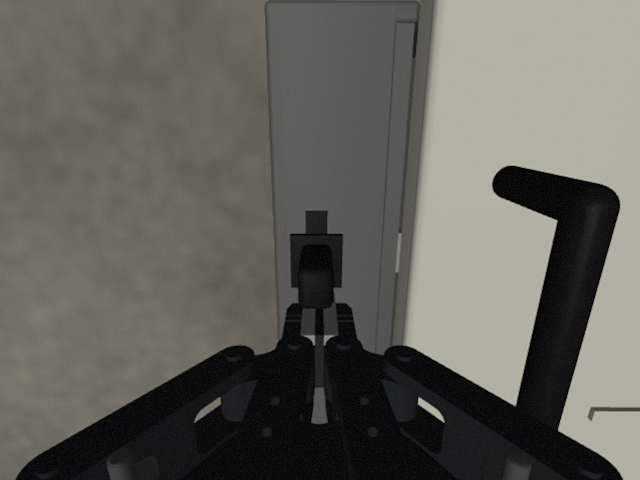

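The catch at (316,275) now has only the short end of its slot left above the plate, a mirror of the start. It has moved about 26-27 mm. I'll press slightly more to confirm the end stop.

>>> send_rows(targets=[[[2, 0, 0], [0, 0, 0], 0], [[2, 0, 0], [0, 0, 0], 0], [[0, 0, 0], [0, 0, 0], 0], [[0, 0, 0], [0, 0, 0], 0]])

```text
time: 12.42
eef_pos: [0.5267, -0.0289, 0.1037]
tool_rot: [0.75, 0.661, -0.007, 0.005]
contact_force: [-6.1, -27.3, 2.4]
finger_gap: 0.0002
gripper_force: 13.6
```

>>> send_rows(targets=[[[-8, 0, 0], [0, 0, 0], 0], [[-8, 0, 0], [0, 0, 0], 0], [[-5, 0, -20], [0, 0, 0], 0], [[0, 0, -25], [0, 0, 0], 30], [[0, 0, -25], [0, 0, 0], 50], [[0, 0, -25], [0, 0, 0], 50], [[0, 0, -20], [0, 0, 0], 50], [[0, 0, 0], [0, 0, 0], 50]])

```text
time: 13.42
eef_pos: [0.5257, -0.0416, 0.2199]
tool_rot: [0.752, 0.66, 0.001, 0.001]
contact_force: [-0.6, -0.3, 0.5]
finger_gap: 0.05
gripper_force: 0.0
```

```bash
python3 w.py pics/w5.png
```

```text
handle 3027 inc a [-0.0835 -0.0793 -0.0729] b [-0.0417  0.0047  0.0428] h 0.1628 tool [0.0233 0.0656 0.0573] slope -0.0
catch 528 inc a [-0.1538 -0.1475 -0.1406] b [0.0039 0.0127 0.0204] h 0.1234 tool [ 0.0314 -0.0028  0.0965] slope -0.016
cover 46345 inc a [-0.0469  0.0001  0.047 ] b [-0.1085  0.0242  0.1121] h 0.1179 tool [0.0427 0.1449 0.1025] slope -0.003
```

Run:
```python
import cv2,numpy as np
a=cv2.imread("pics/w2.png");b=cv2.imread("pics/w5.png")
def f(i,x,y):return cv2.convertScaleAbs(cv2.resize(i[y:y+120,x:x+80],None,fx=5,fy=5,interpolation=2),alpha=2.2)
cv2.imwrite("pics/cmp.png",np.hstack([f(a,190,170),f(b,280,130)]))
```

```text
(no output)
```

View pics/cmp.png

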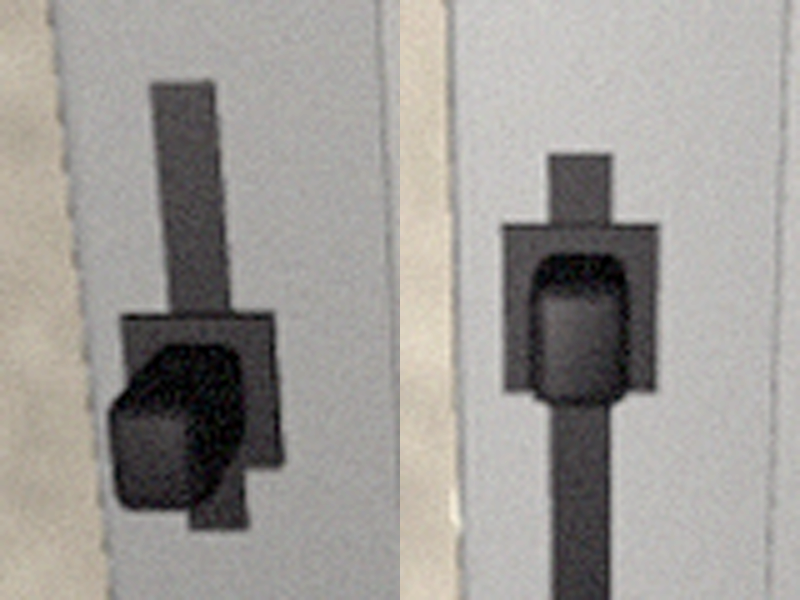

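Run:
```python
import numpy as np
P=np.load("w.npz")["P"];Y=np.array([.131,.991])
for n,u,v in [("slot top",316,161),("plate top",306,175),("plate bot",306,208),("slot mid",316,230)]:
    p=np.median(P[v-1:v+2,u-1:u+2].reshape(-1,3),0);print(n,((p[:2]-[.672,-.042])@Y).round(4),p.round(4))
```

```text
slot top 0.0347 [0.5308 0.0117 0.0902]
plate top 0.0245 [0.5219 0.0026 0.0941]
plate bot 0.0047 [ 0.5201 -0.0172  0.1223]
slot mid -0.0199 [ 0.5236 -0.0424  0.0907]
```

The catch hit a firm stop (27 N against 2-3 N to slide). Back to the handle; the handle's last grasp was at TCP (0.5956,-0.0313).

>>> send_rows(targets=[[[10, 17.5, 0], [0, 0, 0], 50], [[10, 17.5, 0], [0, 0, 0], 50], [[0, 17.5, 0], [0, 0, 0], 50], [[0, 15.5, 0], [0, 0, 0], 50], [[0, 0, 20], [0, 0, 0], 50], [[0, 0, 20], [0, 0, 0], 50], [[0, 0, 20], [0, 0, 0], 50], [[0, 0, 19], [0, 0, 0], 50], [[0, 0, 0], [0, 0, 0], 50], [[0, 0, 0], [0, 0, 0], 50]])

```text
time: 14.72
eef_pos: [0.5952, -0.0312, 0.1398]
tool_rot: [0.752, 0.659, 0.0, 0.0]
contact_force: [1.1, -0.4, -0.2]
finger_gap: 0.0497
gripper_force: 0.0
```

>>> send_rows(targets=[[[0, 0, 0], [0, 0, 0], 20], [[0, 0, 0], [0, 0, 0], 8], [[0, 0, 0], [0, 0, 0], 8], [[0, 0, 0], [0, 0, 0], 8], [[0, 0, 0], [0, 0, 0], 8], [[0, 0, 0], [0, 0, 0], 8], [[0, 0, 0], [0, 0, 0], 8]], grip_force=20)

```text
time: 15.6
eef_pos: [0.5956, -0.0312, 0.1403]
tool_rot: [0.752, 0.659, 0.001, 0.001]
contact_force: [0.6, 0.5, 5.0]
finger_gap: 0.0111
gripper_force: 21.0
```

>>> send_rows(targets=[[[0, 0, -2], [0, 0, 0], 8], [[0, 0, -2], [0, 0, 0], 8], [[0, 0, -2], [0, 0, 0], 8], [[0, 0, -2], [0, 0, 0], 8], [[0, 0, -2], [0, 0, 0], 8], [[0, 0, 0], [0, 0, 0], 8], [[0, 0, 0], [0, 0, 0], 8]])

```text
time: 16.48
eef_pos: [0.5957, -0.0312, 0.1479]
tool_rot: [0.752, 0.659, 0.001, 0.001]
contact_force: [8.5, -1.9, -3.3]
finger_gap: 0.0112
gripper_force: 20.3
```

>>> send_rows(targets=[[[0, 0, -4], [0, 0, 0], 8], [[0, 0, -4], [0, 0, 0], 8], [[0, 0, 0], [0, 0, 0], 8], [[0, 0, 0], [0, 0, 0], 8]])

```text
time: 16.98
eef_pos: [0.5963, -0.0313, 0.156]
tool_rot: [0.752, 0.659, 0.002, 0.002]
contact_force: [10.5, -0.5, -4.5]
finger_gap: 0.0109
gripper_force: 20.5
```

It's free now: the handle is 16 mm up and only a small force is needed. Follow the arc.

>>> send_rows(targets=[[[0, 2, -5], [0, 0, 0], 8], [[0, 1.2, -5], [0, 0, 0], 8], [[0, 1, -5], [0, 0, 0], 8], [[0, 1, -5], [0, 0, 0], 8], [[0, 1.1, -5], [0, 0, 0], 8], [[0, 1.1, -5], [0, 0, 0], 8], [[0, 1.4, -5], [0, 0, 0], 8], [[0, 1.4, -4.6], [0, 0, 0], 8], [[0, 0, 0], [0, 0, 0], 8]])

```text
time: 18.1
eef_pos: [0.6045, -0.0324, 0.1973]
tool_rot: [0.752, 0.659, -0.001, -0.0]
contact_force: [-1.0, -1.0, -3.4]
finger_gap: 0.0114
gripper_force: 20.1
```

>>> send_rows(targets=[[[0, 1.5, -3.5], [0, 0, 0], 8], [[0, 1.6, -3.6], [0, 0, 0], 8], [[0, 1.9, -4.6], [0, 0, 0], 8], [[0, 1.9, -4.6], [0, 0, 0], 8], [[0, 2.1, -4.5], [0, 0, 0], 8], [[0, 2.1, -4.5], [0, 0, 0], 8], [[0, 2.3, -4.4], [0, 0, 0], 8], [[0, 2.4, -4.4], [0, 0, 0], 8], [[0, 0, 0], [0, 0, 0], 8]])

```text
time: 19.23
eef_pos: [0.6189, -0.0343, 0.232]
tool_rot: [0.752, 0.66, -0.002, -0.002]
contact_force: [-8.7, -0.5, 1.0]
finger_gap: 0.0112
gripper_force: 20.1
```

>>> send_rows(targets=[[[0, 2.6, -4.2], [0, 0, 0], 8], [[0, 2.6, -4.2], [0, 0, 0], 8], [[0, 2.8, -4.1], [0, 0, 0], 8], [[0, 2.9, -4.1], [0, 0, 0], 8], [[0, 3, -4], [0, 0, 0], 8], [[0, 3, -4], [0, 0, 0], 8], [[0, 2.1, -2.6], [0, 0, 0], 8], [[0, 2.1, -2.5], [0, 0, 0], 8], [[0, 0, 0], [0, 0, 0], 8], [[0, 0, 0], [0, 0, 0], 8]])

```text
time: 20.48
eef_pos: [0.6393, -0.0369, 0.2632]
tool_rot: [0.752, 0.66, -0.002, -0.002]
contact_force: [-12.0, -0.1, 5.6]
finger_gap: 0.0112
gripper_force: 20.2
```

>>> send_rows(targets=[[[0, -1.2, -1], [0, 0, 0], 8], [[0, -1.2, -1], [0, 0, 0], 8], [[0, 0, 0], [0, 0, 0], 8], [[0, 0, 0], [0, 0, 0], 8], [[0, 0, 0], [0, 0, 0], 8]])

```text
time: 21.1
eef_pos: [0.6389, -0.0369, 0.2628]
tool_rot: [0.752, 0.659, -0.0, -0.0]
contact_force: [-4.9, -1.3, -1.2]
finger_gap: 0.0114
gripper_force: 19.8
```

Run:
```python
from plant import robot
import cv2,numpy as np
s=robot.read_state();print(s["eef_pos"],s["contact_force"],s["moment"],s["joint_velocities"])
for n in ("scene","top"):
    c=robot.read_camera(n);cv2.imwrite(f"pics/{n}2.png",c["img"][...,::-1])
    z=c["z_map"];K=c["mtx"];T=c["T"];v,u=np.mgrid[:480,:640]
    P=np.stack([(u-K[0,2])/K[0,0]*z,(v-K[1,2])/K[1,1]*z,z],-1)@T[:3,:3].T+T[:3,3]
    q=P[...,:2]-[.675,-.042];a=q@[.991,-.131];b=q@[.131,.991];h=P[...,2]
    m=(z>0)&(abs(b)<.11)&(a<.08)&(a>-.05)&(c["img"].min(-1)>130)&(h>.12)
    if m.sum()>200:
        k=np.polyfit(a[m],h[m],1)
        for _ in range(3): m2=m&(abs(np.polyval(k,a)-h)<.006);k=np.polyfit(a[m2],h[m2],1)
        print(n,m2.sum(),np.degrees(np.arctan(-k[0])))
a,b=cv2.imread("pics/scene2.png")[150:400,150:450],cv2.imread("pics/top2.png")[110:360,210:540]
cv2.imwrite("pics/fin.png",np.hstack([a,b]))
```

```text
[ 0.63892862 -0.03687218  0.26280524] [-4.87871569 -1.26668979 -1.22797147] [-0.04953607  0.83423768 -0.01343499] [ 2.91536328e-04  9.01536886e-05  1.17949808e-03 -1.87181098e-03
 -6.32225306e-04  3.07240956e-04]
scene 6464 39.01384217847132
top 1067 39.123284762755226
```

View pics/fin.png

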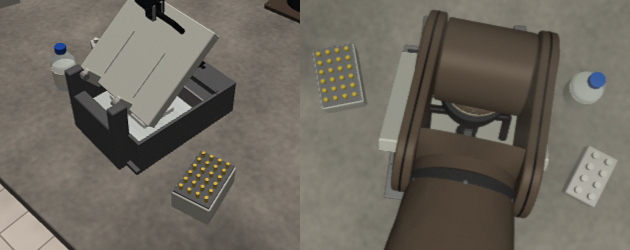

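The picture shows the cover open, leaning back about 39-40° and held by the bar. The tip box, bottle and rack stand where they were. Hold a moment, then hand in.

>>> send_rows(targets=[[[0, 0, 0], [0, 0, 0], 8], [[0, 0, 0], [0, 0, 0], 8], [[0, 0, 0], [0, 0, 0], 8], [[0, 0, 0], [0, 0, 0], 8], [[0, 0, 0], [0, 0, 0], 8], [[0, 0, 0], [0, 0, 0], 8], [[0, 0, 0], [0, 0, 0], 8], [[0, 0, 0], [0, 0, 0], 8]])

```text
time: 22.2
eef_pos: [0.639, -0.0369, 0.2628]
tool_rot: [0.752, 0.659, -0.0, -0.0]
contact_force: [-5.6, -1.2, -0.8]
finger_gap: 0.0114
gripper_force: 19.8
```

```bash
python3 -c "
from plant import robot
print(robot.read_state()['eef_pos']);print(robot.close_job())"
```

```text
[ 0.63896197 -0.03687329  0.26281404]
the job is handed in; nothing more can be done
None
```

The first tug found the cover caught, so I let it down, slid the catch left to a firm stop (camera read about 26 of its 28 mm), and the second tug was free; the cover was handed in held steady at about 40°, with the tip box, bottle and rack where they stood.

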